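Check the seam of the coil curing box and hold its lid half open

TASK

Take the yellow-handled stylus from its wooden stand and guide its tip slowly (no faster than 5 cm/s) along inside the seam groove in front of the curing box's lid, from the left end to the right end as seen from the robot, to be sure that nothing bridges the seam, then stand the stylus back in its stand and let go of it. Then raise the lid by its red ball knob to 45 degrees, where its pointer meets the long red mark on the quadrant scale, and hold it still there for the coils to be inspected: the lid falls shut if let go, so the program finishes while still holding it. Do not push the other things about.

Things in the scene. Friction and masses are not known exactly. Their poses are not given: they have to be found in the camera images.
- cure_box: Fixed blue steel box with a white-framed clear lid, 170 (x) x 200 (y) x 90 mm, five coils inside that stay put. Origin: centre of its underside, z up, front (seam and rail side) to -x, left side to +y. Its yaw varies up to about 12 degrees.
- seam_left (a point): Left end of the seam groove: middle of the groove's width, level with its top edges, 90 mm above the table. Axes as the box's. The groove runs straight from here 200 mm along the box's -y to seam_right, between the steel front rail and the lid's front edge, 12 mm wide, 10 mm deep, open at both ends.
- seam_right (a point): Right end of the seam groove, as seam_left. The groove's middle is 66 mm in front of the box's origin (box x -0.066). The stylus tip belongs inside the groove, about 5 mm (halfway) below its top edges; start and finish within 2.5 cm of its ends.
- lid_hinge (a point): Middle of the lid's hinge line, at the far edge of the box (box x +0.085, z 0.086); the line runs along the box's y. Round it, outside the box's right (-y) side, 108 mm from the box's middle, stands a quarter-circle scale of radius 75 mm with a tick each 15 degrees and a long red mark at 45; it rises to 163 mm above the table. A dark pointer on the lid moves along it.
- lid (a joint): Lid angle in rad: 0 shut, grows as its front edge rises, 0.785 at the red mark; 1.9 at the stop. No spring, hardly any friction: the lid (about 0.25 to 0.55 kg) falls shut when let go.
- ball_knob (a point): Red ball, 30 mm across, on a 12 mm stem on top of the lid near its front edge. Origin: the ball's centre, turning with the lid. Shut, it stands 130 mm above the table, 40 mm above the lid's top, 36 mm behind the groove's middle (box x -0.030); 115 mm in front of the hinge line and 44 mm above it. Pinched along the box's y direction, it can pivot between the fingers as the lid turns.
- stylus_stand: Fixed wooden block 70 x 70 x 65 mm with an upright through hole 17 mm wide at its centre. Origin: centre of its underside. It stands left or right of the box.
- stylus: Stylus standing upright in the hole of the stand, 131 mm long, about 60 g. Origin at its tip, z along it towards the handle. Tip 4 mm thick for 14 mm, shank 8 mm thick up to 62 mm, collar 24 mm wide from 62 to 68 mm that rests on the stand's top, yellow round handle 14 mm thick from 68 to 131 mm. In the stand the tip is 3 mm above the table and the handle's top 134 mm above it.
- stylus_tip (a point): The stylus's tip (its origin).
- solder_spool: Bystander: white solder spool with black flanges, standing on end, 55 mm wide, 40 high. Leave it alone.
- glue_bottle: Bystander: white glue bottle with a red nozzle cap, 37 mm wide, 126 high. Leave it alone.
- white_tape: Bystander: roll of white tape lying flat, 54 mm wide, 12 high. Leave it alone.
- loose_coil: Bystander: copper-wound green ring coil, 36 x 40 mm, 28 high. Leave it alone.
Not all that is in view belongs to the job. Of the things that look like the stylus_stand, take the one that is farthest from the robot's base at the start.

How it is judged:
On the way, in this order (a step that is already met when the one before it is completed fails the run):
1. the stylus tip is in the seam groove, moving slowly, at its left end (y of stylus_tip in the frame of seam_left between -0.028 and 0.002 m and x of stylus_tip in the frame of seam_left between -0.0055 and 0.0055 m and z of stylus_tip in the frame of seam_left between -0.0125 and -0.001 m and linear speed of stylus below 0.12 m/s), for 0.1 s.
2. the stylus tip is in the seam groove, moving slowly, past the left part (y of stylus_tip in the frame of seam_left between -0.06 and -0.04 m and x of stylus_tip in the frame of seam_left between -0.0055 and 0.0055 m and z of stylus_tip in the frame of seam_left between -0.0125 and -0.001 m and linear speed of stylus below 0.12 m/s), for 0.1 s.
3. the stylus tip is in the seam groove, moving slowly, just left of the middle (y of stylus_tip in the frame of seam_left between -0.094 and -0.074 m and x of stylus_tip in the frame of seam_left between -0.0055 and 0.0055 m and z of stylus_tip in the frame of seam_left between -0.0125 and -0.001 m and linear speed of stylus below 0.12 m/s), for 0.1 s.
4. the stylus tip is in the seam groove, moving slowly, just right of the middle (y of stylus_tip in the frame of seam_left between -0.126 and -0.106 m and x of stylus_tip in the frame of seam_left between -0.0055 and 0.0055 m and z of stylus_tip in the frame of seam_left between -0.0125 and -0.001 m and linear speed of stylus below 0.12 m/s), for 0.1 s.
5. the stylus tip is in the seam groove, moving slowly, along the right part (y of stylus_tip in the frame of seam_left between -0.16 and -0.14 m and x of stylus_tip in the frame of seam_left between -0.0055 and 0.0055 m and z of stylus_tip in the frame of seam_left between -0.0125 and -0.001 m and linear speed of stylus below 0.12 m/s), for 0.1 s.
6. the stylus tip is in the seam groove, moving slowly, at its right end (y of stylus_tip in the frame of seam_left between -0.202 and -0.172 m and x of stylus_tip in the frame of seam_left between -0.0055 and 0.0055 m and z of stylus_tip in the frame of seam_left between -0.0125 and -0.001 m and linear speed of stylus below 0.12 m/s), for 0.1 s.
7. the stylus stands back in its stand, let go, the lid still shut (horizontal distance between stylus_tip and stylus_stand below 0.007 m and height (world z) of stylus_tip below 0.01 m and angle between stylus's own z axis and vertical below 0.12 rad and contact force between the fingers and stylus below 0.1 N and value of joint lid below 0.1 rad), for 0.2 s.
8. the lid is held by its knob at 45 degrees (value of joint lid between 0.698 and 0.873 rad and contact force between the fingers and lid_c1 above 1 N and velocity of joint lid between -0.15 and 0.15 rad/s), for 0.3 s.
At the end, for the whole second after the job is handed in: The robot still holds the lid by the ball knob (more than 1 N between fingers and knob), the lid is still at 45 degrees, give or take 5 (0.698 to 0.873 rad), and the stylus stands upright in its stand (tip within 7 mm of the hole's axis and below 10 mm), not touched (all of step 8 and horizontal distance between stylus_tip and stylus_stand below 0.007 m and height (world z) of stylus_tip below 0.01 m and angle between stylus's own z axis and vertical below 0.12 rad and contact force between the fingers and stylus below 0.1 N); the arm keeps its last pose, push and grip.
It fails at once if the solder spool is pushed more than 3 cm or knocked over (distance of solder_spool from where it was at the start of the episode above 0.03 m or angle between solder_spool's own z axis and vertical above 0.5 rad).
It fails at once if the glue bottle is pushed more than 3 cm or knocked over (distance of glue_bottle from where it was at the start of the episode above 0.03 m or angle between glue_bottle's own z axis and vertical above 0.5 rad).
It fails at once if the white tape is pushed more than 3 cm or knocked over (distance of white_tape from where it was at the start of the episode above 0.03 m or angle between white_tape's own z axis and vertical above 0.5 rad).
It fails at once if the loose coil is pushed more than 3 cm or knocked over (distance of loose_coil from where it was at the start of the episode above 0.03 m or angle between loose_coil's own z axis and vertical above 0.5 rad).
It also fails if it takes over 72 s, if anything falls off the work surface, if the arm or the gripper's body presses on something with over 40 N, if the wrist force passes 120 N, or if a joint passes its speed limit or range.

ROBOT

A 6-joint arm with a two-finger parallel gripper is mounted at the origin on a cart in front of the work surface, level with it; the furniture and walls round the work are solid. World frame = base frame: x ahead of the robot, y to its left, z up, the work surface at z = 0. Lengths are in m, angles in rad, forces in N, time in s.
With the tool pointing down it reaches from about 0.275 to 0.775 m from the base axis. Payload 14.6 kg.
Tool frame: the origin (TCP) lies at the very end of the fingers, on their centre line; the grasp point (between the pads) lies 19 mm behind it (ctrl.hold_point_z is the distance from the TCP to the grasp point, in m); z points along the fingers, y is the line along which they close (so a half turn about z gives the same grasp; the last joint's range is limited). The gripper opens to 85 mm and grips with 20 to 120 N. Pads are 22 mm wide; open, the fingers measure 114 mm over their backs; the gripper's body (76 mm by 85 mm) begins 54 mm behind the grasp point. The pads swing forward as they close: fully open they stand 13 mm farther back than shut.
Start: joints at [1.105, 0.263, -0.048, 1.259, 0, 1.415], TCP at [0.161, 0.5, 0.231] pointing down, gripper open.
Joint ranges: [-2.65, 2.65], [-0.89, 1.7], [-1.18, 1.37], [-2.13, 2.11], [-1.35, 1.29], [-3.14, 3.14]. Speed limits (rad/s): [1.89, 1.89, 2.57, 2.79, 3.14, 3.14].

INTERFACE

Orientations are given as a rotation vector (axis times angle).
In Python, from bench import ctrl, snapshot, camera_model, find_in, masks_of, mark_of gives the robot as it stands.
- The arm moves only by the shell command python3 -m inch 'ROWS'. ROWS is JSON, a list of rows, each a list of 3 entries, a list of its own where there are three numbers: the shift along the tool's x, y, z in mm, then the turn, a rotation vector about the tool's x, y, z in rad, then the closure, from -1 (fully open) to 1 (shut). A call has 1 to 8 rows; each row is the pose to reach, as a shift and turn from the pose commanded when the call began, along the tool's axes at that moment; what a row does not reach only later rows make up. A row lasts 1/8 s, in which the tool goes at most 62.5 mm and 10.7 degrees, less where a joint would pass 70% of its speed; a pose out of reach is approached as far as the arm can. A call with a gripper value outside its range is refused whole. The fingers move at their own pace and stop on an object; the grip force is fixed at half the most. Time passes only in rows, so rows that repeat a pose let the fingers close. It gives the time, the measured TCP pose, the force, the opening and the grip force at its end, in the units of the state.
- ctrl.observe(): the state, without advancing time (a new reading comes with each control period).
- snapshot(name): name is "scene" or "top" or "wrist"; returns the picture (384x512x3 uint8, red, green, blue); there is no depth.
- camera_model(name): a dict with "intrinsics" (3x3 intrinsics, pixels), "position" and "rotation" of the camera in the world; the wrist camera has in their place "hand_eye" (4x4, takes a point from camera to tool coordinates, whose origin is the TCP and whose axes are the flange's). Camera axes: x right, y up, looking along -z (the intrinsics and any distortion apply to the point x, -y, -z); pixel columns grow to the right and rows downward; lengths in m; the calibration is good to about 2 mm. A picture is of the moment at which its call begins: read the wrist's pose just before it. camera_model takes no time and is no camera call.
- ctrl.hand_in(): hands the job in; it is judged then, once.
Trained networks look in the newest picture that a camera, given by its name, has taken for a name from the list of things; names that differ only in an ending like _2 or _b are one class to them, and where a whole thing is asked for, a point or a joint stands for the part that bears it (a point fixed in the world has none). Each returns a list of dicts, best first, with "confidence" (0 to 1); they miss things now and then, are a little off and sometimes report something else, mostly with a low value. They report only what shows in the picture. A call takes as long as a camera call. They do not tell look-alikes from the thing itself.
- find_in(camera, label): "at" ([column, row] in pixels, amid what is visible of it).
- masks_of(camera, label): "region" (384x512 bool, what is visible of it) and "at" ([column, row] in pixels, amid what is visible of it).
- mark_of(camera, label): "at" ([column, row] in pixels: a listed point, or the origin of a listed thing).
The state is a dict: "clock": time; "joint_positions": joint angles; "joint_vel": joint speeds; "tau": joint torques, N m; "tool_pos": TCP position; "orientation": TCP orientation; "wrist_force": force on the tool from outside, world axes, zero at the start; "ft_torque": the same for the moment, N m; "grip_width": opening from 0.0 (shut) to 1.0 (fully open); "grasp_force": force on a finger pad.
Only numpy, scipy, OpenCV 4.12 (cv2) and the standard library are available. Lean on these libraries where they do the work, as an engineer would, in place of code of your own. Each camera call takes 0.05 s, during which the arm holds its last target. There are 200 camera calls.

## Working session

There is one attempt and no reset: what is moved stays moved. The work goes in short steps, Python scripts to look and compute and a shell command to move; the robot and the scene stay as the last step left them, time stands still between calls to the robot, and variables do not carry over. Pictures are saved under pics/ and viewed, at most 10 in all, crops included, and the job is handed in when it is done.

```bash
ls; mkdir -p pics; cat > h.py <<'E'
import numpy as np, cv2
from scipy.spatial.transform import Rotation as R
from bench import ctrl, snapshot, camera_model, find_in, masks_of, mark_of
def cam(name):
    m=camera_model(name); K=np.array(m["intrinsics"])
    if "position" in m:
        r=np.array(m["rotation"]); r=r if r.shape==(3,3) else R.from_rotvec(r).as_matrix()
        return K,r,np.array(m["position"]),m
    s=ctrl.observe(); T=np.eye(4); T[:3,:3]=R.from_rotvec(s["orientation"]).as_matrix(); T[:3,3]=s["tool_pos"]
    T=T@np.array(m["hand_eye"]); return K,T[:3,:3],T[:3,3],m
def ray_z(c,px,z):
    K,r,p,_=c; d=np.linalg.inv(K)@[px[0],px[1],1]; d=r@[d[0],-d[1],-d[2]]
    return p+d*(z-p[2])/d[2]
def proj(c,P):
    K,r,p,_=c; q=r.T@(np.array(P)-p); q=K@[q[0],-q[1],-q[2]]; return q[:2]/q[2]
def save(n,im): cv2.imwrite("pics/"+n,im[:,:,::-1])
E
python3 - <<'E'
from h import *
for n in("top","scene"):
    c=cam(n); print(n,{k:np.round(np.array(v),3).tolist() for k,v in c[3].items() if k!="name"})
    im=snapshot(n); save(n+"0.png",im)
    for l,z in (("stylus_stand",0.065),("stylus",.1),("ball_knob",.13),("cure_box",.09)):
        for d in find_in(n,l): print(l,np.round(d["at"]),round(d["confidence"],2),np.round(ray_z(c,d["at"],z),3))
    for l,z in (("stylus_stand",0.0),("seam_left",.09),("seam_right",.09),("ball_knob",.13),("lid_hinge",.086),("cure_box",0),("stylus_tip",.003),("glue_bottle",0),("solder_spool",0),("white_tape",0),("loose_coil",0)):
        for d in mark_of(n,l): print("mark",l,np.round(d["at"]),round(d["confidence"],2),np.round(ray_z(c,d["at"],z),3))
print(ctrl.observe())
E
```

```text
pics
top {'intrinsics': [[355.369, 0.0, 256.837], [0.0, 355.369, 189.64], [0.0, 0.0, 1.0]], 'position': [0.366, 0.014, 0.995], 'rotation': [0.137, -0.107, -1.574]}
stylus_stand [163. 197.] 0.94 [0.494 0.281 0.065]
stylus_stand [321. 212.] 0.82 [ 0.452 -0.135  0.065]
stylus_stand [263. 246.] 0.69 [0.364 0.017 0.065]
stylus [153. 190.] 0.4 [0.507 0.298 0.1  ]
stylus [238. 162.] 0.37 [0.578 0.08  0.1  ]
ball_knob [238. 157.] 0.8 [0.584 0.078 0.13 ]
cure_box [235. 164.] 0.9 [0.575 0.088 0.09 ]
mark stylus_stand [320. 215.] 0.9 [ 0.448 -0.144  0.   ]
mark stylus_stand [265. 250.] 0.78 [ 0.353  0.011 -0.   ]
mark stylus_stand [165. 195.] 0.71 [0.507 0.295 0.   ]
mark stylus_stand [281. 187.] 0.29 [ 0.527 -0.035  0.   ]
mark seam_left [199. 189.] 0.7 [0.51 0.18 0.09]
mark seam_left [164. 196.] 0.24 [0.493 0.27  0.09 ]
mark seam_right [279. 188.] 0.69 [ 0.512 -0.026  0.09 ]
mark ball_knob [234. 170.] 0.98 [0.552 0.086 0.13 ]
mark lid_hinge [238. 131.] 0.63 [0.666 0.081 0.086]
mark lid_hinge [364. 205.] 0.17 [ 0.467 -0.243  0.086]
mark cure_box [242. 171.] 0.7 [0.576 0.074 0.   ]
mark glue_bo
[... 1464 characters left out ...]
0.   ]
{'clock': 1.6, 'joint_positions': array([ 1.10468844e+00,  2.63128714e-01, -4.83259492e-02,  1.25941503e+00,
       -1.05236018e-05,  1.41548067e+00]), 'joint_vel': array([-0.00088505, -0.00032586,  0.00068328, -0.00182035, -0.00063606,
       -0.00132213]), 'tau': array([-3.49742506e-03, -6.37418962e+01,  3.84772003e+01,  9.20010898e-04,
       -3.86049151e-04,  1.10241450e-05]), 'tool_pos': array([0.16056107, 0.49983023, 0.23125385]), 'orientation': array([-4.86226938e-01, -3.10372514e+00,  1.14783800e-04]), 'wrist_force': array([ 0.2354686 ,  0.47467582, -0.22585526]), 'ft_torque': array([ 0.00102405, -0.02304674, -0.01184729]), 'grasp_force': 0.0, 'grip_width': 0.9992490429810618}
```

View images.

```bash
python3 - <<'E'
import cv2
a=cv2.imread("pics/top0.png")[90:290,120:400]; cv2.imwrite("pics/topc.png",cv2.resize(a,None,fx=2.8,fy=2.8,interpolation=3))
a=cv2.imread("pics/scene0.png")[140:310,110:370]; cv2.imwrite("pics/scenec.png",cv2.resize(a,None,fx=3,fy=3,interpolation=3))
E
```

```text
(no output)
```

View pics/topc.png

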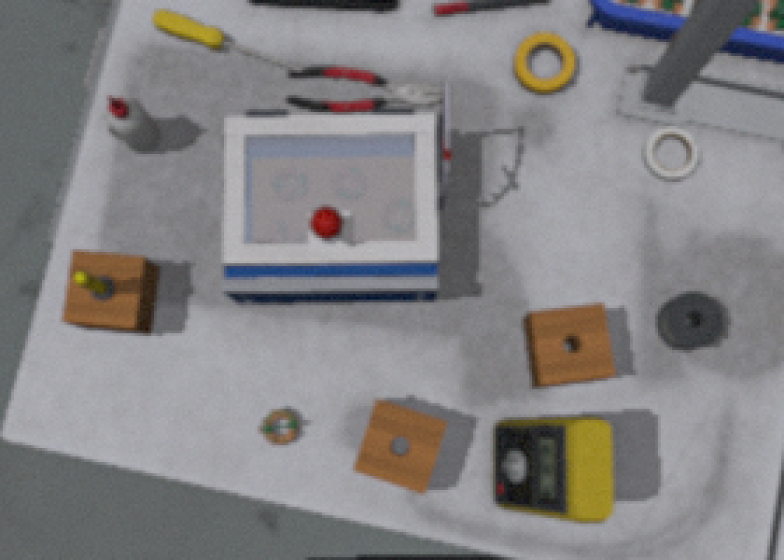

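View pics/scenec.png

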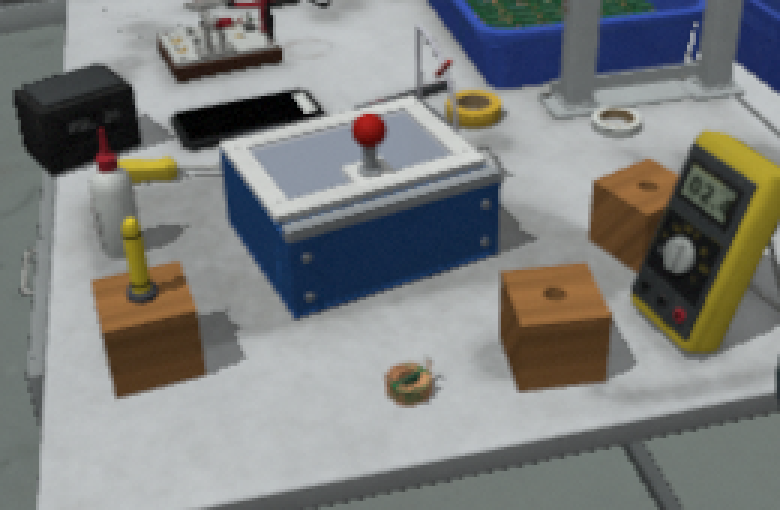

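Top picture: stand look-alikes sit at (163,197) with the yellow stylus in it, (321,212) and (263,246). The screwdriver at about (187,100) looks like the stylus. Distances from the base are about 0.58, 0.47 and 0.35 m, so I choose (163,197), and the crop shows it holds the stylus. The box lies between, with its knob at about (236,169).

```bash
python3 - <<'E'
from h import *
c=cam("top"); 
f=lambda u,v:(120+(u+.5)/2.8-.5,90+(v+.5)/2.8-.5)
for n,u,v,z in(("collar",103,287,.068),("top",80,277,.134),("lidFL",222,262,.09),("lidFR",437,262,.09),("lidBL",226,117,.09),("lidBR",437,114,.09),("knob",327,222,.13)):
    print(n,np.round(ray_z(c,f(u,v),z),4))
c2=cam("scene");g=lambda u,v:(110+(u+.5)/3-.5,140+(v+.5)/3-.5)
for n,u,v,z in(("collar",141,292,.068),("top",131,220,.134),("lidFL",280,220,.09),("lidFR",490,165,.09),("knob",369,130,.13)):
    print(n,np.round(ray_z(c2,g(u,v),z),4))
print(np.round(camera_model("wrist")["hand_eye"],3).tolist(),camera_model("wrist")["intrinsics"],ctrl.hold_point_z)
s=ctrl.observe();M=R.from_rotvec(s["orientation"]).as_matrix();print(M.round(3))
print("to hover",1000*M.T@(np.array([.505,.298,.23])-s["tool_pos"]))
E
```

```text
collar [0.5062 0.2974 0.068 ]
top [0.5053 0.2979 0.134 ]
lidFL [0.5254 0.1807 0.09  ]
lidFR [ 0.5237 -0.0182  0.09  ]
lidBL [0.6649 0.1798 0.09  ]
lidBR [ 0.6655 -0.0201  0.09  ]
knob [0.5537 0.0804 0.13  ]
collar [0.5063 0.2994 0.068 ]
top [0.5059 0.2975 0.134 ]
lidFL [0.5179 0.1792 0.09  ]
lidFR [ 0.5125 -0.0155  0.09  ]
knob [0.5546 0.0807 0.13  ]
[[0.0, 0.964, 0.267, 0.068], [1.0, -0.0, 0.0, 0.0], [0.0, 0.267, -0.964, -0.143], [0.0, 0.0, 0.0, 1.0]] [[288.28488789   0.         255.13857259]
 [  0.         288.28488789 185.45108578]
 [  0.           0.           1.        ]] 0.0187
[[-0.952  0.306 -0.   ]
 [ 0.306  0.952 -0.   ]
 [ 0.    -0.    -1.   ]]
to hover [-389.65971743  -86.82686546    1.25991826]
```

```bash
python3 -m inch '[[[-60,-13,0],[0,0,-0.1],-1],[[-120,-27,0],[0,0,-0.2],-1],[[-180,-40,0],[0,0,-0.311],-1],[[-240,-53,0],[0,0,-0.311],-1],[[-300,-67,0],[0,0,-0.311],-1],[[-350,-78,0],[0,0,-0.311],-1],[[-390,-87,0],[0,0,-0.311],-1],[[-390,-87,0],[0,0,-0.311],-1]]'
python3 - <<'E'
from h import *
s=ctrl.observe();c=cam("wrist");im=snapshot("wrist");save("w1.png",im)
M=R.from_rotvec(s["orientation"]).as_matrix();print(s["clock"],s["tool_pos"],M.round(3))
for P in((.506,.298,.134),(.506,.298,.068),(.518,.1805,.09)): print(proj(c,P).round(1))
E
```

```text
clock: 2.6
tool_pos: [0.5073, 0.2962, 0.2306]
orientation: [-0.004, -3.141, 0.001]
wrist_force: [-0.8, 0.3, -0.9]
grip_width: 1.001
grasp_force: 0.0
2.6 [0.50727579 0.29620373 0.23061315] [[-1.     0.003 -0.   ]
 [ 0.003  1.    -0.   ]
 [ 0.    -0.    -1.   ]]
[257.  185.6]
[256.7 169.3]
[141.8 185.7]
```

View pics/w1.png

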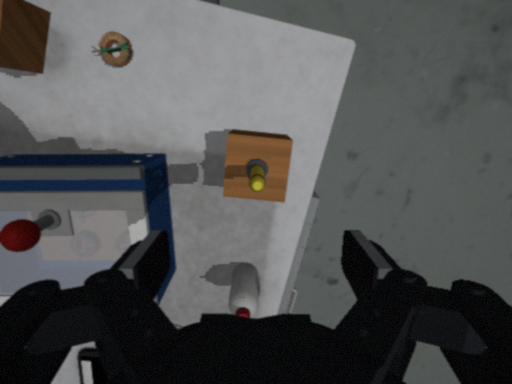

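The wrist view shows the handle top at (257,184), against a predicted (257,186). The seam's left end is near (143,185), predicted (142,186), so the measurements agree. I'm descending and grasping.

```bash
python3 -m inch '[[[0,0,50],[0,0,0],-1],[[0,0,100],[0,0,0],-1],[[0,0,135],[0,0,0],-1],[[0,0,146],[0,0,0],-1],[[0,0,146],[0,0,0],-1],[[0,0,146],[0,0,0],1],[[0,0,146],[0,0,0],1],[[0,0,146],[0,0,0],1]]'
python3 -m inch '[[[0,0,0],[0,0,0],1],[[0,0,0],[0,0,0],1],[[0,0,0],[0,0,0],1]]'
```

```text
clock: 3.65
tool_pos: [0.5056, 0.2978, 0.0859]
orientation: [-0.0, 3.141, 0.001]
wrist_force: [-0.4, -0.2, 0.3]
grip_width: 0.378
grasp_force: 0.0
clock: 4.03
tool_pos: [0.5055, 0.2978, 0.0857]
orientation: [-0.0, 3.141, 0.0]
wrist_force: [-1.5, -0.8, 6.1]
grip_width: 0.141
grasp_force: 58.4
```

```bash
python3 -m inch '[[[0,0,-30],[0,0,0],1],[[0,0,-75],[0,0,0],1],[[0,0,-110],[0,0,0],1],[[-3,-30,-110],[0,0,0],1],[[-6,-70,-110],[0,0,0],1],[[-10,-110,-110],[0,0,0],1],[[-12.5,-130,-110],[0,0,0],1],[[-12.5,-130,-110],[0,0,0],1]]'
python3 -m inch '[[[0,0,0],[0,0,0],1],[[0,0,0],[0,0,0],1]]'
python3 - <<'E'
from h import *
s=ctrl.observe();c=cam("wrist");im=snapshot("wrist");save("w2.png",im);t=cam("scene");im2=snapshot("scene")
p=s["tool_pos"]
P=[(.518,.1805,.09),(.518,-.0195,.09),p-[0,0,.0827]]
for q in P: print(np.round(q,4),proj(c,q).round(1),proj(t,q).round(1))
for n,cc,z in(("scene",t,p[2]-.0827),("wrist",c,p[2]-.0827)):
    for d in mark_of(n,"stylus_tip"): print(n,np.round(d["at"],1),d["confidence"],ray_z(cc,d["at"],z).round(4))
for l in("seam_left","seam_right"):
    for d in mark_of("wrist",l): print(l,np.round(d["at"],1),d["confidence"],ray_z(c,d["at"],.09).round(4))
u=proj(t,P[2]).astype(int); a=im2[u[1]-50:u[1]+50,u[0]-40:u[0]+93]
b=np.hstack([cv2.resize(im[90:290,100:400],(600,400)),]); a=cv2.resize(a,(266,200),interpolation=3); a=cv2.resize(im2[u[1]-50:u[1]+50,u[0]-75:u[0]+75],(600,400),interpolation=3)
save("w2c.png",cv2.resize(np.vstack([b,a]),(450,600)))
E
```

```text
clock: 5.03
tool_pos: [0.518, 0.167, 0.1953]
orientation: [-0.002, -3.142, -0.0]
wrist_force: [0.2, 0.0, -0.4]
grip_width: 0.149
grasp_force: 58.5
clock: 5.28
tool_pos: [0.5177, 0.1686, 0.1952]
orientation: [0.002, -3.142, -0.0]
wrist_force: [0.7, 1.1, -0.7]
grip_width: 0.148
grasp_force: 58.5
[0.518  0.1805 0.09  ] [268.1 184.7] [202.5 213.1]
[ 0.518  -0.0195  0.09  ] [ 44.3 184.3] [273.2 193.4]
[0.5177 0.1686 0.1125] [254.8 191.6] [206.4 204.1]
scene [204.  204.9] 0.41 [0.5171 0.1751 0.1125]
wrist [255.6 193.9] 0.97 [0.5197 0.1693 0.1125]
seam_left [263.4 186.8] 0.97 [0.5199 0.1763 0.09  ]
seam_right [ 40.  181.4] 0.81 [ 0.5153 -0.0228  0.09  ]
seam_right [266.6 182.4] 0.19 [0.5159 0.1791 0.09  ]
```

View pics/w2c.png

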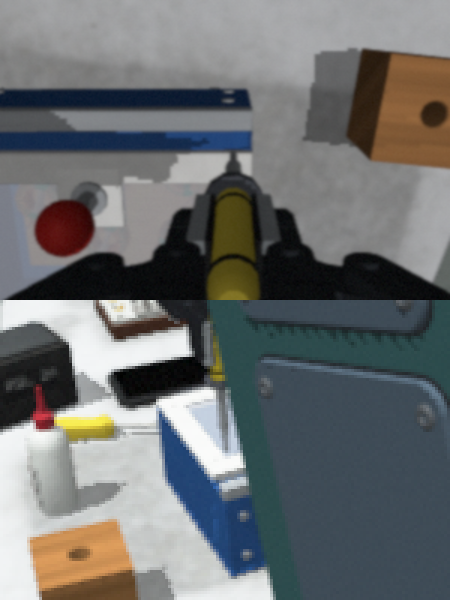

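```bash
python3 - <<'E'
from h import *
im=cv2.imread("pics/w2.png").astype(float); c=cam("wrist")
sat=im[:,:,0]-im[:,:,2]
for q in((.512,.1),(.524,.1),(.518,.1)): print(proj(c,(*q,.09)).round(1))
for col in range(10,262,15):
    s=sat[165:205,col-1:col+2].mean(1); th=(s.max()+np.median(s))/2; i=np.where(s>th)[0]
    e=lambda a,b:a+(th-s[a])/(s[b]-s[a])
    r0=165+e(i[0]-1,i[0]); r1=165+e(i[-1],i[-1]+1)
    print(col,round(r0,1),round(r1,1),len(i),ray_z(c,(col,r0),.09)[:2].round(4),ray_z(c,(col,r1),.09)[:2].round(4))
E
```

```text
[178.3 178.1]
[179.3 191. ]
[178.8 184.6]
10 172.9 199.5 7 [ 0.5074 -0.0485] [ 0.5322 -0.0541]
25 171.8 199.3 4 [ 0.5064 -0.035 ] [ 0.532  -0.0405]
40 166.2 203.5 6 [ 0.5014 -0.0208] [ 0.536  -0.0277]
55 177.8 189.5 12 [ 0.5119 -0.0096] [ 0.5227 -0.0115]
70 177.9 189.7 12 [0.5119 0.0038] [0.5228 0.0019]
85 177.9 189.6 12 [0.5119 0.0171] [0.5228 0.0154]
100 177.8 189.4 12 [0.5118 0.0304] [0.5226 0.0289]
115 177.8 189.4 12 [0.5118 0.0438] [0.5225 0.0424]
130 177.5 189.4 12 [0.5115 0.0571] [0.5225 0.0559]
145 177.5 189.3 12 [0.5115 0.0704] [0.5225 0.0693]
160 177.6 189.3 12 [0.5116 0.0838] [0.5224 0.0828]
175 177.6 189.4 12 [0.5115 0.0971] [0.5225 0.0963]
190 177.2 189.2 12 [0.5112 0.1104] [0.5223 0.1098]
205 177.6 189.3 12 [0.5116 0.1237] [0.5224 0.1232]
220 177.4 188.6 11 [0.5114 0.137 ] [0.5216 0.1367]
235 177.4 189.4 12 [0.5114 0.1504] [0.5224 0.1502]
250 177.4 189.1 12 [0.5113 0.1637] [0.5221 0.1636]
```

```bash
python3 -m inch '[[[0.7,0,8],[0,0,0],1],[[0.7,0,14],[0,0,0],1],[[0.7,0,20],[0,0,0],1],[[0.7,0,24],[0,0,0],1],[[0.7,0,27.5],[0,0,0],1],[[0.7,0,27.5],[0,0,0],1],[[0.7,0,27.5],[0,0,0],1],[[0.7,0,27.5],[0,0,0],1]]'
python3 - <<'E'
from h import *
s=ctrl.observe();c=cam("wrist");im=snapshot("wrist");save("w3.png",cv2.resize(im[140:240,180:330],(750,500),interpolation=3))
print(s["tool_pos"],proj(c,s["tool_pos"]-[0,0,.0827]))
for d in mark_of("wrist","stylus_tip"): print(np.round(d["at"],1),d["confidence"],ray_z(c,d["at"],.085).round(4))
E
```

```text
clock: 6.58
tool_pos: [0.5172, 0.1678, 0.1679]
orientation: [-0.0, 3.141, 0.0]
wrist_force: [0.9, -0.2, -0.3]
grip_width: 0.146
grasp_force: 58.5
[0.51719531 0.1677606  0.16793536] [254.84345226 191.58500154]
[254.3 189.9] 0.96 [0.5158 0.1673 0.085 ]
[ 21.7 194.1] 0.2 [ 0.5195 -0.0237  0.085 ]
```

View pics/w3.png

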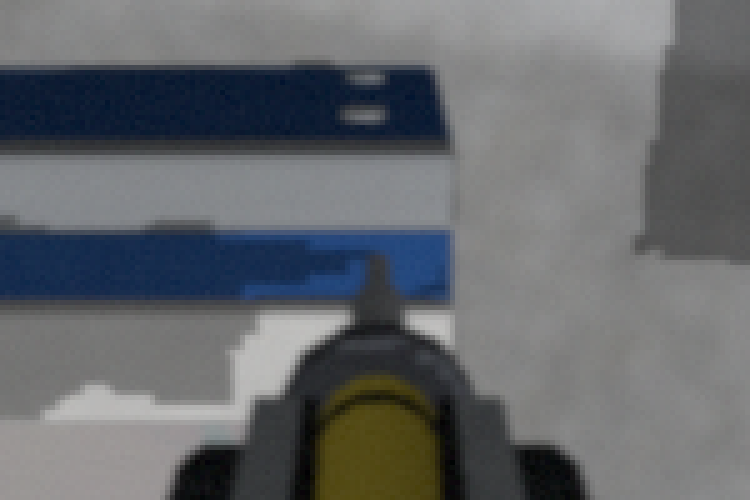

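The tip, at pixel (255,191), sits inside the groove between the rail edge at row 186 and the lid edge at row 200. I'm starting the sweep at 44 mm/s.

```bash
python3 -m inch '[[[0,-5,0],[0,0,0],1],[[0,-10.5,0],[0,0,0],1],[[0,-16,0],[0,0,0],1],[[0,-21.5,0],[0,0,0],1],[[0,-27,0],[0,0,0],1],[[0,-32.5,0],[0,0,0],1],[[0,-38,0],[0,0,0],1],[[0,-43.5,0],[0,0,0],1]]'
```

```text
clock: 7.68
tool_pos: [0.5171, 0.1239, 0.1678]
orientation: [0.0, -3.142, -0.0]
wrist_force: [0.5, 0.3, -0.0]
grip_width: 0.147
grasp_force: 58.5
```

```bash
python3 -m inch '[[[0,-5.5,0],[0,0,0],1],[[0,-11,0],[0,0,0],1],[[0,-16.5,0],[0,0,0],1],[[0,-22,0],[0,0,0],1],[[0,-27.5,0],[0,0,0],1],[[0,-33,0],[0,0,0],1],[[0,-38.5,0],[0,0,0],1],[[0,-44,0],[0,0,0],1]]'
```

```text
clock: 8.68
tool_pos: [0.5171, 0.0799, 0.1678]
orientation: [0.0, -3.142, 0.0]
wrist_force: [0.2, -0.1, -1.0]
grip_width: 0.151
grasp_force: 58.5
```

```bash
python3 -m inch '[[[-0.2,-5.5,0],[0,0,0],1],[[-0.2,-11,0],[0,0,0],1],[[-0.2,-16.5,0],[0,0,0],1],[[-0.2,-22,0],[0,0,0],1],[[-0.2,-27.5,0],[0,0,0],1],[[-0.2,-33,0],[0,0,0],1],[[-0.2,-38.5,0],[0,0,0],1],[[-0.2,-44,0],[0,0,0],1]]'
```

```text
clock: 9.68
tool_pos: [0.5173, 0.0359, 0.1678]
orientation: [0.0, -3.142, -0.0]
wrist_force: [-0.1, 0.4, -0.4]
grip_width: 0.142
grasp_force: 58.5
```

```bash
python3 -m inch '[[[0,-5.5,0],[0,0,0],1],[[0,-11,0],[0,0,0],1],[[0,-16.5,0],[0,0,0],1],[[0,-22,0],[0,0,0],1],[[0,-27.5,0],[0,0,0],1],[[0,-33,0],[0,0,0],1],[[0,-38.5,0],[0,0,0],1],[[0,-43,0],[0,0,0],1]]'
python3 -m inch '[[[0,0,0],[0,0,0],1],[[0,0,0],[0,0,0],1],[[0,0,0],[0,0,0],1]]'
python3 - <<'E'
from h import *
s=ctrl.observe();c=cam("wrist");im=snapshot("wrist");save("w4.png",cv2.resize(im[140:240,180:330],(750,500),interpolation=3))
print(s["tool_pos"])
E
```

```text
clock: 10.68
tool_pos: [0.5173, -0.0071, 0.1678]
orientation: [-0.0, 3.142, -0.0]
wrist_force: [-0.9, 1.0, -0.1]
grip_width: 0.147
grasp_force: 58.5
clock: 11.05
tool_pos: [0.5173, -0.0066, 0.1678]
orientation: [0.001, -3.142, -0.0]
wrist_force: [-0.0, 0.1, -0.5]
grip_width: 0.146
grasp_force: 58.5
[ 0.51732839 -0.00659127  0.16777673]
```

View pics/w4.png

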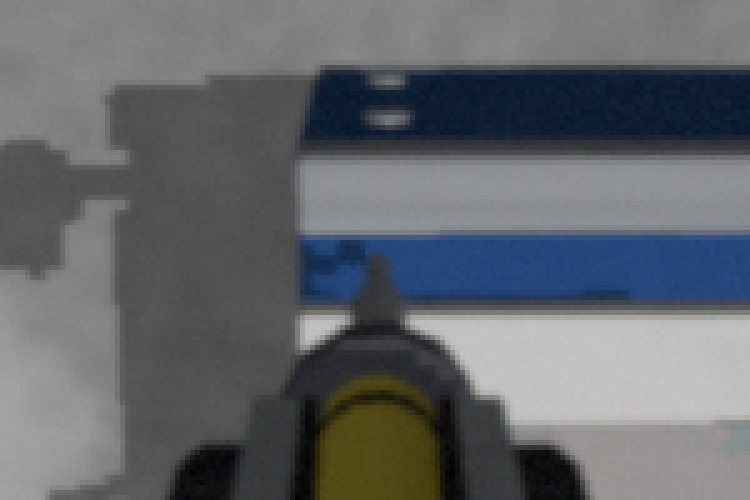

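The tip is at the right end, at pixel (255,191) with the groove end at column 240. I'm lifting it and returning to the stand.

```bash
python3 -m inch '[[[0,0,-15],[0,0,0],1],[[0,0,-35],[0,0,0],1],[[2,40,-40],[0,0,0],1],[[4,95,-40],[0,0,0],1],[[6,150,-40],[0,0,0],1],[[8,205,-40],[0,0,0],1],[[10,255,-40],[0,0,0],1],[[11.8,290,-40],[0,0,0],1]]'
python3 -m inch '[[[0,12,0],[0,0,0],1],[[0,14.4,0],[0,0,0],1],[[0,14.4,0],[0,0,0],1],[[0,14.4,0],[0,0,0],1]]'
python3 - <<'E'
from h import *
s=ctrl.observe();c=cam("wrist");im=snapshot("wrist");save("w5.png",cv2.resize(im[120:240,180:340],(800,600),interpolation=3))
print(s["tool_pos"],proj(c,s["tool_pos"]-[0,0,.0827]),proj(c,(.506,.298,.065)))
for d in mark_of("wrist","stylus_tip"): print(np.round(d["at"],1),d["confidence"],ray_z(c,d["at"],.125).round(4))
for d in masks_of("wrist","stylus_stand"): print("stand",np.round(d["at"],1),d["confidence"])
for d in mark_of("wrist","stylus_stand"): print("stand",np.round(d["at"],1),d["confidence"],ray_z(c,d["at"],0).round(4))
E
```

```text
clock: 12.1
tool_pos: [0.505, 0.2855, 0.2077]
orientation: [-0.003, 3.142, 0.0]
wrist_force: [2.0, 0.1, -1.1]
grip_width: 0.149
grasp_force: 58.6
clock: 12.6
tool_pos: [0.5057, 0.2967, 0.2079]
orientation: [0.002, 3.141, -0.0]
wrist_force: [-0.2, -0.2, -0.7]
grip_width: 0.146
grasp_force: 58.6
[0.50569935 0.29670909 0.20792756] [254.85644814 191.59587273] [256.2299948  174.89148909]
[256.  192.5] 0.71 [0.5065 0.2976 0.125 ]
[ 53.4 324.4] 0.32 [0.636  0.1072 0.125 ]
stand [253.7 170.1] 0.79
stand [16.6 33.5] 0.6
stand [254.6 162.1] 0.73 [ 0.5052  0.2962 -0.    ]
```

View pics/w5.png

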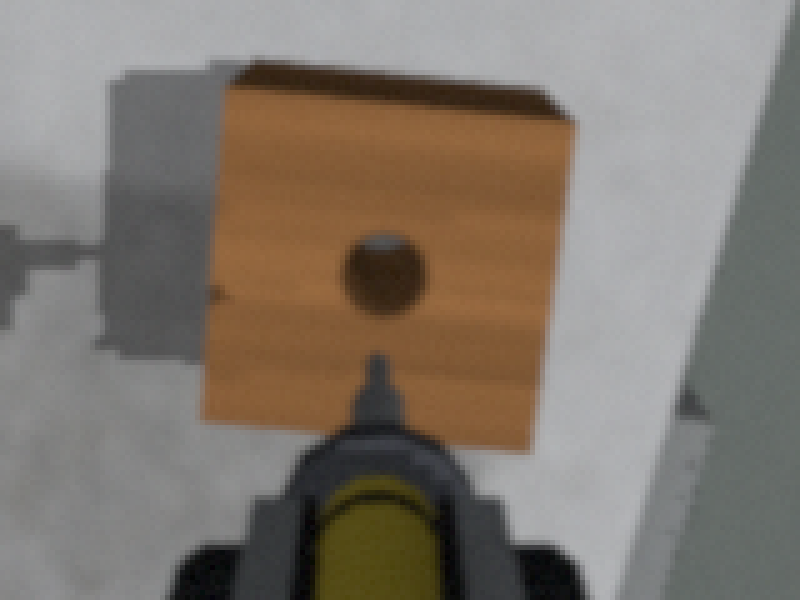

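The hole centre at (257,175) matches the stand at (0.506, 0.2985). The stylus hangs straight, so I'm lowering it.

```bash
python3 -m inch '[[[0,0.6,20],[0,0,0],1],[[0,0.6,45],[0,0,0],1],[[0,0.6,65],[0,0,0],1],[[0,0.6,85],[0,0,0],1],[[0,0.6,103],[0,0,0],1],[[0,0.6,115],[0,0,0],1],[[0,0.6,121],[0,0,0],1],[[0,0.6,121],[0,0,0],1]]'
python3 -m inch '[[[0,0,0.5],[0,0,0],1],[[0,0,0.5],[0,0,0],1]]'
```

```text
clock: 13.8
tool_pos: [0.5055, 0.2982, 0.0868]
orientation: [0.0, -3.142, 0.0]
wrist_force: [0.1, -0.4, -0.4]
grip_width: 0.146
grasp_force: 58.6
clock: 14.05
tool_pos: [0.5057, 0.2983, 0.0867]
orientation: [-0.0, 3.141, 0.0]
wrist_force: [0.4, 1.0, -0.7]
grip_width: 0.147
grasp_force: 58.6
```

```bash
python3 -m inch '[[[0,0,0],[0,0,0],-1],[[0,0,0],[0,0,0],-1],[[0,0,0],[0,0,0],-1],[[0,0,0],[0,0,0],-1],[[0,0,-30],[0,0,0],-1],[[0,0,-80],[0,0,0],-1],[[0,0,-125],[0,0,0],-1],[[0,0,-125],[0,0,0],-1]]'
python3 -m inch '[[[0,0,0],[0,0,0],-1],[[0,0,0],[0,0,0],-1]]'
python3 - <<'E'
from h import *
s=ctrl.observe();c=cam("wrist");im=snapshot("wrist");save("w6.png",im)
print(s["tool_pos"],proj(c,(.506,.2985,.068)),proj(c,(.506,.2985,.134)),proj(c,(.553,.0805,.13)))
for l,z in(("ball_knob",.13),("stylus_tip",.003),("stylus",.003)):
    for d in mark_of("wrist",l): print(l,np.round(d["at"],1),d["confidence"],ray_z(c,d["at"],z).round(4))
E
```

```text
clock: 15.05
tool_pos: [0.5068, 0.2988, 0.2145]
orientation: [-0.0, 3.137, 0.003]
wrist_force: [0.2, -0.2, 0.1]
grip_width: 1.002
grasp_force: 0.0
clock: 15.3
tool_pos: [0.505, 0.298, 0.2101]
orientation: [0.0, -3.14, 0.001]
wrist_force: [-0.7, -0.6, -0.3]
grip_width: 0.995
grasp_force: 0.0
[0.50499607 0.29804423 0.2101178 ] [255.50551877 176.01340198] [255.47862439 195.3565419 ] [  0.35724824 246.2622795 ]
```

View pics/w6.png

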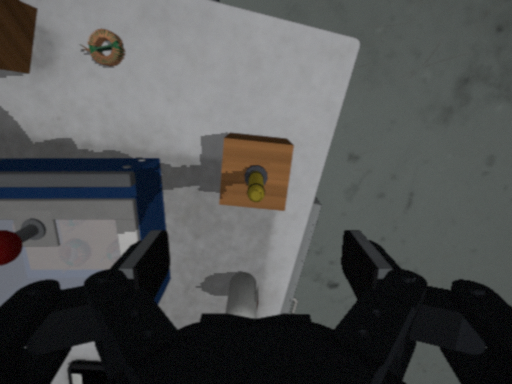

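The stylus is upright in its stand, released, with its handle at (256,190). I'm moving to the knob.

```bash
python3 -m inch '[[[-10,-45,0],[0,0,0],-1],[[-20,-95,0],[0,0,0],-1],[[-32,-145,0],[0,0,0],-1],[[-42,-190,0],[0,0,0],-1],[[-48,-217,0],[0,0,0],-1],[[-48,-217,0],[0,0,0],-1],[[-48,-217,0],[0,0,0],-1]]'
python3 - <<'E'
from h import *
s=ctrl.observe();c=cam("wrist");im=snapshot("wrist");save("w7.png",im)
print(s["tool_pos"],proj(c,(.553,.0805,.13)))
for l,z in(("ball_knob",.13),("seam_left",.09),("seam_right",.09)):
    for d in mark_of("wrist",l): print(l,np.round(d["at"],1),d["confidence"],ray_z(c,d["at"],z).round(4))
b=im.astype(int); m=(b[...,0]>90)&(b[...,1]<50)&(b[...,2]<50); ys,xs=np.where(m); print(xs.mean(),ys.mean(),xs.min(),xs.max(),ys.min(),ys.max(),ray_z(c,((xs.min()+xs.max())/2,(ys.min()+ys.max())/2),.13))
E
```

```text
clock: 16.38
tool_pos: [0.5533, 0.0817, 0.2111]
orientation: [0.0, -3.141, -0.0]
wrist_force: [-0.3, 0.1, 0.5]
grip_width: 0.999
grasp_force: 0.0
[0.55329154 0.08173774 0.21111316] [253.30110673 191.86753227]
ball_knob [256.  194.2] 0.72 [0.555  0.0827 0.13  ]
ball_knob [402.4 248.9] 0.71 [0.6041 0.2086 0.13  ]
ball_knob [360.2 143.4] 0.37 [0.5137 0.1635 0.13  ]
seam_left [358.3 142. ] 0.72 [0.5174 0.1761 0.09  ]
seam_right [143.7 142.5] 0.64 [ 0.518  -0.0199  0.09  ]
252.579418344519 233.34451901565996 226 270 181 298 [0.59534587 0.07593475 0.13      ]
```

View pics/w7.png

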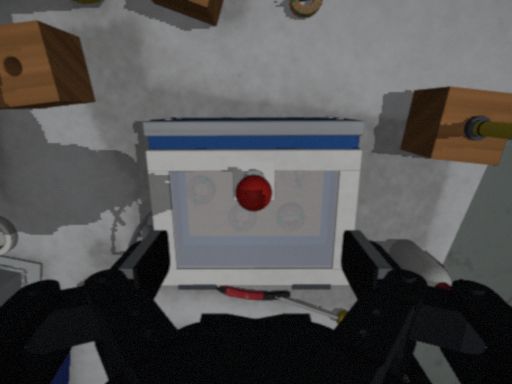

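The knob is at (254,193), as predicted, so I'm descending and pinching it.

```bash
python3 -m inch '[[[0,0,40],[0,0,0],-1],[[0,0,75],[0,0,0],-1],[[0,0,101],[0,0,0],-1],[[0,0,101],[0,0,0],-1],[[0,0,101],[0,0,0],1],[[0,0,101],[0,0,0],1],[[0,0,101],[0,0,0],1],[[0,0,101],[0,0,0],1]]'
python3 -m inch '[[[0,0,0],[0,0,0],1],[[0,0,0],[0,0,0],1]]'
```

```text
clock: 17.58
tool_pos: [0.5539, 0.0803, 0.1113]
orientation: [0.001, 3.14, -0.004]
wrist_force: [-2.1, -7.6, 9.5]
grip_width: 0.322
grasp_force: 58.3
clock: 17.82
tool_pos: [0.5539, 0.0803, 0.1113]
orientation: [0.001, 3.14, -0.003]
wrist_force: [-3.1, -6.8, 9.8]
grip_width: 0.319
grasp_force: 58.3
```

```bash
python3 -m inch '[[[-2,0,-4.9],[0,0,0],1],[[-4.3,0,-9.8],[0,0,0],1],[[-6.7,0,-14.6],[0,0,0],1],[[-9.4,0,-19.3],[0,0,0],1],[[-12.3,0,-23.8],[0,0,0],1],[[-15.3,0,-28.2],[0,0,0],1],[[-18.6,0,-32.5],[0,0,0],1],[[-22,0,-36.6],[0,0,0],1]]'
```

```text
clock: 18.82
tool_pos: [0.5755, 0.0804, 0.1468]
orientation: [-0.001, -3.141, 0.003]
wrist_force: [1.3, -6.0, -6.0]
grip_width: 0.315
grasp_force: 59.5
```

```bash
python3 -m inch '[[[-3.6,0,-4],[0,0,0],1],[[-7.4,0,-7.8],[0,0,0],1],[[-11.3,0,-11.5],[0,0,0],1],[[-15.4,0,-15],[0,0,0],1],[[-19.7,0,-18.3],[0,0,0],1],[[-24,0,-21.4],[0,0,0],1],[[-28.6,0,-24.3],[0,0,0],1],[[-33.2,0,-27],[0,0,0],1]]'
python3 -m inch '[[[-2.3,0,-1.3],[0,0,0],1],[[-4.7,0,-2.5],[0,0,0],1],[[-7.2,0,-3.7],[0,0,0],1],[[-9.6,0,-4.8],[0,0,0],1],[[-9.6,0,-4.8],[0,0,0],1],[[-9.6,0,-4.8],[0,0,0],1],[[-9.6,0,-4.8],[0,0,0],1],[[-9.6,0,-4.8],[0,0,0],1]]'
python3 - <<'E'
from h import *
s=ctrl.observe();c=cam("scene");im=snapshot("scene");t=cam("top");it=snapshot("top");wi=snapshot("wrist")
print(s["tool_pos"],s["wrist_force"],s["grasp_force"])
# lid front edge corner predictions by angle, (top cam)
for a in(40,45,50):
    r=np.deg2rad(a); P=[.668-.145*np.cos(r)+.004*np.sin(r),.1805,.086+.145*np.sin(r)+.004*np.cos(r)]; Q=[P[0],-.0195,P[2]]
    print(a,"scene",((proj(c,P)-[150,110])*4).round(),((proj(c,Q)-[150,110])*4).round(),"top",((proj(t,P)-[180,110])*4).round(),((proj(t,Q)-[180,110])*4).round())
A=cv2.resize(im[110:185,150:350],(800,300),interpolation=3);B=cv2.resize(it[110:185,180:380],(800,300),interpolation=3)
save("f.png",np.vstack([A,B])); save("w8.png",wi)
for d in mark_of("top","ball_knob"): print(d)
E
```

```text
clock: 19.82
tool_pos: [0.6089, 0.0805, 0.1731]
orientation: [-0.001, -3.141, 0.002]
wrist_force: [5.0, -5.2, -12.7]
grip_width: 0.316
grasp_force: 59.7
clock: 20.82
tool_pos: [0.6185, 0.0804, 0.1774]
orientation: [-0.002, -3.14, 0.002]
wrist_force: [7.2, -5.2, -18.7]
grip_width: 0.308
grasp_force: 61.8
[0.6185198  0.0803922  0.17736908] [  7.2171481   -5.15007    -18.66924756] 61.849921345710754
40 scene [173. 250.] [464. 184.] top [ 49. 209.] [390. 206.]
45 scene [167. 231.] [457. 166.] top [ 46. 191.] [390. 187.]
50 scene [160. 212.] [450. 149.] top [ 44. 171.] [390. 167.]
```

View pics/f.png

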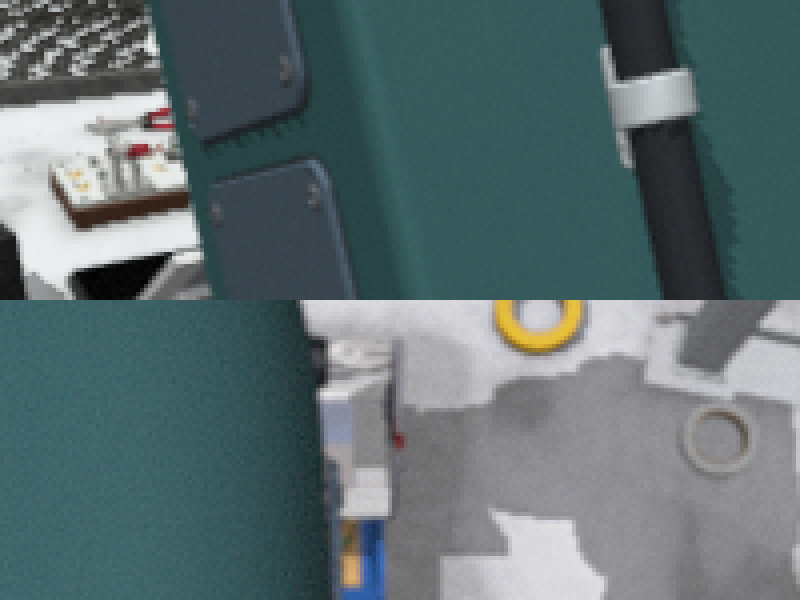

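The top view shows the lid's right front corner near crop (390,216), with the red mark at (399,140). The arm hides the rest. This suggests somewhat less than 45°, so I'm measuring the angle numerically from the edges in the wrist and top images.

```bash
python3 - <<'E'
from h import *
w=cv2.imread("pics/w8.png"); cw=cam("wrist"); t=cam("top")
for a in(35,40,45,50):
    r=np.deg2rad(a); out=[]
    for (lx,lz) in((-.145,.004),(-.145,-.006)):
        P=[.668+lx*np.cos(r)+lz*np.sin(r),0,.086-lx*np.sin(r)+lz*np.cos(r)]
        out+=[proj(cw,[P[0],.15,P[2]]).round(1).tolist(),proj(cw,[P[0],.01,P[2]]).round(1).tolist(),"top row crop",round((proj(t,[P[0],-.0195,P[2]])[1]-110)*4)]
    print(a,out)
for col in (110,140,370,400): print(col,[tuple(int(v) for v in w[r,col]) for r in range(40,260,6)])
E
python3 - <<'E'
import cv2
f=cv2.imread("pics/f.png")
for c in (360,380,390,399): print(c,[(r,)+tuple(int(v) for v in f[r,c]) for r in range(390,560,8)])
E
```

```text
35 [[394.8, 107.2], [112.7, 107.5], 'top row crop', 223, [388.9, 95.6], [118.8, 95.9], 'top row crop', 235]
40 [[402.4, 124.8], [104.9, 125.1], 'top row crop', 206, [396.5, 110.5], [111.0, 110.8], 'top row crop', 219]
45 [[409.7, 146.2], [97.5, 146.4], 'top row crop', 187, [404.0, 128.9], [103.3, 129.2], 'top row crop', 202]
50 [[416.4, 171.1], [90.5, 171.2], 'top row crop', 167, [411.2, 151.0], [95.9, 151.2], 'top row crop', 183]
110 [(138, 138, 139), (134, 134, 134), (139, 138, 137), (140, 140, 140), (137, 137, 136), (129, 130, 131), (134, 136, 135), (134, 135, 134), (137, 137, 138), (139, 140, 139), (138, 139, 139), (140, 140, 140), (143, 143, 142), (157, 156, 157), (179, 181, 182), (167, 168, 169), (164, 165, 166), (164, 165, 166), (161, 163, 163), (137, 132, 131), (127, 128, 128), (159, 161, 161), (162, 164, 164), (115, 115, 116), (107, 108, 108), (109, 109, 110), (108, 110, 109), (107, 109, 109), (44, 40, 41), (91, 91, 92), (133, 133, 138), (157, 157, 157), (158, 159, 158), (165, 163, 163), (170, 169, 167), (175, 172, 172), (169, 169, 167)]
140 [(159, 156, 152), (154, 150, 147)
[... 2980 characters left out ...]
129), (486, 137, 133, 136), (494, 157, 155, 156), (502, 148, 146, 147), (510, 146, 144, 144), (518, 99, 95, 97), (526, 113, 111, 112), (534, 112, 110, 111), (542, 112, 112, 112), (550, 111, 111, 112), (558, 118, 110, 111)]
399 [(390, 135, 127, 130), (398, 136, 129, 131), (406, 129, 122, 123), (414, 125, 118, 118), (422, 117, 112, 116), (430, 107, 100, 112), (438, 32, 34, 89), (446, 62, 60, 107), (454, 111, 105, 109), (462, 119, 111, 113), (470, 107, 105, 102), (478, 106, 101, 102), (486, 102, 96, 97), (494, 100, 96, 96), (502, 102, 97, 98), (510, 108, 104, 106), (518, 117, 116, 114), (526, 114, 110, 110), (534, 114, 111, 115), (542, 111, 110, 112), (550, 109, 110, 111), (558, 108, 106, 106)]
```

```bash
python3 - <<'E'
from h import *
w=cv2.imread("pics/w8.png").astype(int); cw=cam("wrist"); s=ctrl.observe(); print(s["tool_pos"])
m=((w[...,2]>80)&(w[...,1]<45)&(w[...,0]<45)).astype(np.uint8)
n,_,st,ce=cv2.connectedComponentsWithStats(m)
for i in range(1,n):
    if st[i,4]>30: print(st[i],ce[i].round(1))
for a in(38,40,42,45):
    r=np.deg2rad(a+20.93); P=np.array([.668-.1231*np.cos(r),.0805,.086+.1231*np.sin(r)]); print(a,P.round(4),proj(cw,P).round(1),proj(cw,P+[-.015,0,0]).round(1),proj(cw,P+[.0,0,.015]).round(1))
for c in(140,370): print([int(w[r,c].sum()/3) for r in range(112,160)])
# shut lid: front edge & window edge, from w7 at TCP .5533,.0817,.2111
v=cv2.imread("pics/w7.png").astype(int); print([int(v[r,300].sum()/3) for r in range(130,185)])
K,rr,p,_=cw; c7=(K,rr,p+np.array([.5533,.0817,.2111])-s["tool_pos"],0)
for x in(.511,.523,.53,.54,.55): print(x,proj(c7,[x,.11,.09])[1].round(1))
E
```

```text
[0.61849333 0.08041582 0.17737208]
[ 226  201   61   67 2790] [255.3 231.1]
[480 246  19  18 121] [486.  255.3]
38 [0.6045 0.0805 0.1914] [254.6 221.4] [254.6 191.6] [254.5 234.9]
40 [0.6082 0.0805 0.1936] [254.6 230.4] [254.5 200.6] [254.5 245. ]
42 [0.612  0.0805 0.1956] [254.6 239.6] [254.5 209.8] [254.4 255.4]
45 [0.6178 0.0805 0.1984] [254.6 253.5] [254.5 223.9] [254.4 271.1]
[41, 44, 47, 78, 125, 149, 156, 160, 162, 164, 165, 171, 182, 194, 195, 184, 172, 166, 165, 167, 167, 166, 168, 168, 165, 166, 166, 167, 167, 167, 167, 167, 168, 165, 164, 165, 164, 164, 164, 161, 146, 123, 123, 125, 125, 125, 125, 126]
[27, 38, 76, 128, 150, 156, 158, 158, 160, 163, 165, 179, 191, 193, 178, 164, 159, 158, 157, 157, 156, 156, 157, 157, 159, 160, 159, 159, 160, 160, 159, 159, 161, 159, 161, 158, 161, 157, 157, 142, 128, 128, 132, 131, 132, 131, 132, 131]
[116, 114, 114, 113, 98, 76, 64, 61, 62, 60, 61, 64, 60, 63, 62, 59, 64, 62, 66, 86, 127, 152, 157, 158, 160, 158, 158, 157, 157, 157, 157, 155, 155, 155, 154, 155, 153, 153, 154, 150, 135, 126, 125, 123, 124, 121, 121, 120, 118, 118, 117, 119, 118, 119, 119]
0.511 134.9
0.523 148.1
0.53 155.7
0.54 166.3
0.55 176.7
```

```bash
cat > ang.py <<'E'
from h import *
s=ctrl.observe();cw=cam("wrist");w=snapshot("wrist").astype(int)
m=((w[...,0]>80)&(w[...,1]<45)&(w[...,2]<45)).astype(np.uint8)
n,_,st,ce=cv2.connectedComponentsWithStats(m);i=1+np.argmax(st[1:,4]);print(s["clock"],s["tool_pos"].round(4),s["wrist_force"].round(1),s["grip_width"].round(3),s["grasp_force"].round(1),"ball",st[i])
A=np.arange(20,56,1)
top=[proj(cw,[.668-.145*np.cos(r)+.004*np.sin(r),.0,.086+.145*np.sin(r)+.004*np.cos(r)])[1] for r in np.deg2rad(A)]
front=[proj(cw,[.668-.1231*np.cos(r)-.015,.0805,.086+.1231*np.sin(r)])[1] for r in np.deg2rad(A+20.93)]
g=w.sum(2)/3
for c in(140,370):
    p=g[60:200,c-1:c+2].mean(1); k=next((j for j in range(5,130) if p[j]>140 and p[j-4]<100),None)
    if k is not None:
        k2=k+4+np.argmax(p[k+4:k+18]); print("edge bottom",60+k,"ridge",60+k2,"angle",np.interp(62+k2,top,A).round(1))
print("angle by ball front",np.interp(st[i][1],front,A).round(1))
E
python3 -m inch '[[[-2.6,0,-0.6],[0,0,0],1],[[-5.3,0,-1.2],[0,0,0],1],[[-5.3,0,-1.2],[0,0,0],1],[[-5.3,0,-1.2],[0,0,0],1]]'; python3 ang.py
```

```text
clock: 21.52
tool_pos: [0.624, 0.0806, 0.1787]
orientation: [-0.001, -3.141, 0.002]
wrist_force: [7.9, -5.0, -17.1]
grip_width: 0.245
grasp_force: 53.2Traceback (most recent call last):
  File "ang.py", line 4, in <module>
    n,_,st,ce=cv2.connectedComponentsWithStats(m);i=1+np.argmax(st[1:,4]);print(s["clock"],s["tool_pos"].round(4),s["wrist_force"].round(1),s["grip_width"].round(3),s["grasp_force"].round(1),"ball",st[i])
                                                                                                                                            ^^^^^^^^^^^^^^^^^^^^^
AttributeError: 'float' object has no attribute 'round'
```

The ball has crept to the pad edge, with the opening shrinking to 0.245. I'll bring the lid back down and regrasp, watching how the ball sits between the pads.

```bash
sed -i 's/s\["grip_width"\].round(3),s\["grasp_force"\].round(1)/round(s["grip_width"],3),round(s["grasp_force"],1)/' ang.py; python3 ang.py
python3 -m inch '[[[14.7,0,6],[0,0,0],1],[[23.9,0,11.6],[0,0,0],1],[[32.5,0,18],[0,0,0],1],[[40.5,0,25.2],[0,0,0],1],[[47.9,0,33],[0,0,0],1],[[54.6,0,41.4],[0,0,0],1],[[60.5,0,50.3],[0,0,0],1],[[65.6,0,58],[0,0,0],1]]'
python3 ang.py
```

```text
21.575 [0.624  0.0806 0.1787] [  7.2  -5.7 -17.4] 0.245 53.2 ball [ 225  186   61   60 2736]
edge bottom 104 ridge 112 angle 40.3
edge bottom 103 ridge 111 angle 40.1
angle by ball front 39.5
clock: 22.62
tool_pos: [0.5758, 0.081, 0.1317]
orientation: [0.001, 3.102, 0.0]
wrist_force: [58.6, -0.6, 102.6]
grip_width: -0.001
grasp_force: 47.9
22.625 [0.5758 0.081  0.1317] [ 58.6  -0.6 102.6] -0.001 47.9 ball [ 229  171   53   52 2119]
edge bottom 132 ridge 137 angle 20.0
edge bottom 131 ridge 137 angle 20.0
angle by ball front 20.0
```

```bash
python3 -m inch '[[[-20,0,-20],[0,0,0],1],[[-35,0,-45],[0,0,0],1],[[-35,0,-80],[0,0,0],1],[[-35,0,-100],[0,0,0],-1],[[-35,0,-100],[0,0,0],-1],[[-35,0,-100],[0,0,0],-1]]'
python3 ang.py
```

```text
clock: 23.42
tool_pos: [0.5926, 0.0812, 0.2208]
orientation: [0.0, -3.14, 0.0]
wrist_force: [-0.0, -0.8, -0.1]
grip_width: 0.638
grasp_force: 0.0
23.425 [0.5926 0.0812 0.2208] [-0.  -0.8 -0.1] 0.638 0.0 ball [239 125  33  36 890]
angle by ball front 20.0
```

The lid is free again. The ball drifted because it had to pivot in the pads, so this time I'll rotate the tool with the lid, from -22° to +22° of tilt, and keep the grip rigid. I'm hovering tilted first.

```bash
python3 -m inch '[[[20,0,5],[0,-0.12,0],-1],[[45,-0.7,15],[0,-0.25,0],-1],[[62,-0.7,35],[0,-0.384,0],-1],[[62,-0.7,35],[0,-0.384,0],-1],[[62,-0.7,35],[0,-0.384,0],-1],[[62,-0.7,35],[0,-0.384,0],-1]]'
cat > look.py <<'E'
from h import *
s=ctrl.observe();cw=cam("wrist");w=snapshot("wrist").astype(int)
m=((w[...,0]>80)&(w[...,1]<45)&(w[...,2]<45)).astype(np.uint8)
n,_,st,ce=cv2.connectedComponentsWithStats(m);i=1+np.argmax(st[1:,4])
M=R.from_rotvec(s["orientation"]).as_matrix(); B=np.array([.553,.0805,.13])
pix=st[i][:2]+st[i][2:4]/2-.5
print(s["clock"],s["tool_pos"].round(4),s["wrist_force"].round(1),round(s["grip_width"],3),"ball",st[i],"pred shut",proj(cw,B).round(1),"seen",ray_z(cw,pix,.13).round(4))
print("tilt deg",np.rad2deg(np.arctan2(-M[0,2],-M[2,2])).round(2),"ball in tool mm",(1000*M.T@(B-s["tool_pos"])).round(1))
H=np.linalg.inv(np.array(cw[3]["hand_eye"])); K=cw[0]   # where a ball 22 mm behind the TCP would appear
for q in((0,0,-.022),(.008,0,-.02)):
    v=H@np.array([*q,1]); v=K@[v[0],-v[1],-v[2]]; print("tool pt",q,(v[:2]/v[2]).round(1))
E
python3 look.py
```

```text
clock: 24.22
tool_pos: [0.5331, 0.0805, 0.188]
orientation: [-0.0, 2.757, 0.0]
wrist_force: [0.1, 0.2, -0.3]
grip_width: 1.002
grasp_force: 0.0
24.225 [0.5331 0.0805 0.188 ] [ 0.1  0.2 -0.3] 1.002 ball [237 183  37  33 916] pred shut [254.8 195.2] seen [0.5566 0.0807 0.13  ]
tilt deg -22.06 ball in tool mm [ 3.3  0.  61.2]
tool pt (0, 0, -0.022) [254.4 255.3]
tool pt (0.008, 0, -0.02) [254.4 237.7]
```

```bash
python3 -m inch '[[[2.3,0,40],[0,0,0],-1],[[2.3,0,70],[0,0,0],-1],[[2.3,0,83],[0,0,0],-1],[[2.3,0,83],[0,0,0],-1],[[2.3,0,83],[0,0,0],-1]]'; python3 look.py
```

```text
clock: 24.9
tool_pos: [0.5605, 0.0806, 0.1101]
orientation: [-0.0, 2.756, 0.0]
wrist_force: [-0.2, -0.4, 0.5]
grip_width: 0.999
grasp_force: 0.0
24.9 [0.5605 0.0806 0.1101] [-0.2 -0.4  0.5] 0.999 ball [ 224  235   61   56 2230] pred shut [254.2 255.5] seen [0.5583 0.0804 0.13  ]
tilt deg -22.07 ball in tool mm [ -0.5  -0.1 -21.2]
tool pt (0, 0, -0.022) [254.4 255.3]
tool pt (0.008, 0, -0.02) [254.4 237.7]
```

```bash
python3 -m inch '[[[-2,0,0],[0,0,0],-1],[[-2,0,0],[0,0,0],1],[[-2,0,0],[0,0,0],1],[[-2,0,0],[0,0,0],1],[[-2,0,0],[0,0,0],1],[[-2,0,0],[0,0,0],1],[[-2,0,0],[0,0,0],1]]'; python3 look.py
python3 - <<'E'
from h import *
s=ctrl.observe();M=R.from_rotvec(s["orientation"]).as_matrix();H=np.array([.669,.0805,.086])
def row(a,a0):
    f=lambda t:R.from_rotvec([0,np.deg2rad(t),0]).as_matrix()
    # +rotation about world y takes -x -> +z
    p0=f(a0)@(s["tool_pos"]-H);p=f(a)@(s["tool_pos"]-H);return ((f(a0)@M).T@(p-p0)*1000).round(1),round(np.deg2rad(a-a0),3),(p+H).round(3)
for a in np.linspace(3,24,8): print(a,*row(a,0))
for a in np.linspace(27,45,7): print(a,*row(a,24))
E
```

```text
clock: 25.82
tool_pos: [0.5617, 0.0803, 0.11]
orientation: [0.0, 2.758, -0.001]
wrist_force: [-4.2, -2.4, 7.5]
grip_width: 0.32
grasp_force: 58.3
25.825 [0.5617 0.0803 0.11  ] [-4.2 -2.4  7.5] 0.32 ball [ 226  232   58   57 2546] pred shut [254.8 253.9] seen [0.5575 0.0803 0.13  ]
tilt deg -22.01 ball in tool mm [  0.6   0.2 -21.8]
tool pt (0, 0, -0.022) [254.4 255.3]
tool pt (0.008, 0, -0.02) [254.4 237.7]
3.0 [-3.4 -0.  -4.6] 0.052 [0.563 0.08  0.116]
6.0 [-7.  -0.  -9.1] 0.105 [0.565 0.08  0.121]
9.0 [-10.9  -0.  -13.4] 0.157 [0.567 0.08  0.127]
12.0 [-15.   -0.  -17.4] 0.209 [0.569 0.08  0.132]
15.0 [-19.3  -0.  -21.3] 0.262 [0.572 0.08  0.137]
18.0 [-23.7  -0.  -24.9] 0.314 [0.574 0.08  0.142]
21.0 [-28.4  -0.  -28.3] 0.367 [0.577 0.08  0.147]
24.0 [-33.2  -0.  -31.4] 0.419 [0.581 0.08  0.152]
27.0 [-3.4 -0.  -4.6] 0.052 [0.584 0.08  0.156]
30.0 [-7.  -0.  -9.1] 0.105 [0.588 0.08  0.16 ]
33.0 [-10.9  -0.  -13.4] 0.157 [0.592 0.08  0.165]
36.0 [-15.   -0.  -17.4] 0.209 [0.596 0.08  0.169]
39.0 [-19.3  -0.  -21.3] 0.262 [0.601 0.08  0.172]
42.0 [-23.7  -0.  -24.9] 0.314 [0.605 0.08  0.176]
45.0 [-28.4  -0.  -28.3] 0.367 [0.61  0.08  0.179]
```

```bash
python3 -m inch '[[[-3.4,0,-4.6],[0,0.052,0],1],[[-7,0,-9.1],[0,0.105,0],1],[[-10.9,0,-13.4],[0,0.157,0],1],[[-15,0,-17.4],[0,0.209,0],1],[[-19.3,0,-21.3],[0,0.262,0],1],[[-23.7,0,-24.9],[0,0.314,0],1],[[-28.4,0,-28.3],[0,0.367,0],1],[[-33.2,0,-31.4],[0,0.419,0],1]]'; python3 look.py
```

```text
clock: 26.88
tool_pos: [0.5804, 0.0804, 0.1514]
orientation: [0.0, -3.104, 0.001]
wrist_force: [-0.5, -2.4, -1.8]
grip_width: 0.322
grasp_force: 60.6
26.875 [0.5804 0.0804 0.1514] [-0.5 -2.4 -1.8] 0.322 ball [ 228  229   49   60 1964] pred shut [255.  177.9] seen [0.6051 0.0786 0.13  ]
tilt deg 2.16 ball in tool mm [26.6  0.2 22.4]
tool pt (0, 0, -0.022) [254.5 256. ]
tool pt (0.008, 0, -0.02) [254.5 238.5]
```

Ball unmoved between the pads and forces small, so I'm continuing to 45°.

```bash
python3 -m inch '[[[-3.4,0,-4.6],[0,0.052,0],1],[[-7,0,-9.1],[0,0.105,0],1],[[-10.9,0,-13.4],[0,0.157,0],1],[[-15,0,-17.4],[0,0.209,0],1],[[-19.3,0,-21.3],[0,0.262,0],1],[[-23.7,0,-24.9],[0,0.314,0],1],[[-28.4,0,-28.3],[0,0.367,0],1],[[-28.4,0,-28.3],[0,0.367,0],1]]'; python3 -m inch '[[[0,0,0],[0,0,0],1],[[0,0,0],[0,0,0],1],[[0,0,0],[0,0,0],1],[[0,0,0],[0,0,0],1]]'; python3 look.py; sed -i 's/^A=.*/A=np.arange(20,60,1)/' ang.py; python3 ang.py
python3 - <<'E'
from h import *
# wrist-picture row of lid ridge must be the same as when shut if rigid; stylus still upright seen from top
im=snapshot("top");t=cam("top");save("t9.png",im)
for a in(42,45,48):
    r=np.deg2rad(a);print(a,[round((proj(t,[.668-.145*np.cos(r)+z*np.sin(r),-.0195,.086+.145*np.sin(r)+z*np.cos(r)])[1]),1) for z in(.004,-.003,-.006)])
c=int(180+375/4); print([(r,int(im[r,c].sum()/3)) for r in range(145,175)])
for l,z in(("stylus_stand",0),("stylus_tip",.003)):
    for d in mark_of("top",l)[:4]: print(l,np.round(d["at"]),round(d["confidence"],2),ray_z(t,d["at"],z).round(3))
y=(im[...,0].astype(int)-im[...,2]>60)&(im[...,1]>90); ys,xs=np.where(y[170:205,140:175]); print("yellow",xs.min()+140,xs.max()+140,ys.min()+170,ys.max()+170, proj(t,(.506,.2985,.134)),proj(t,(.506,.2985,.068)))
E
```

```text
clock: 27.92
tool_pos: [0.6098, 0.0805, 0.1786]
orientation: [0.0, -2.736, 0.0]
wrist_force: [-6.6, -0.3, 9.9]
grip_width: 0.32
grasp_force: 62.9
clock: 28.42
tool_pos: [0.61, 0.0805, 0.1788]
orientation: [0.0, -2.739, 0.0]
wrist_force: [-3.5, -1.6, 5.1]
grip_width: 0.318
grasp_force: 62.7
28.425 [0.61   0.0805 0.1788] [-3.5 -1.6  5.1] 0.318 ball [ 227  224   56   60 2438] pred shut [254.9 154.5] seen [0.6241 0.0802 0.13  ]
tilt deg 23.05 ball in tool mm [33.4  0.1 67.2]
tool pt (0, 0, -0.022) [254.5 256.6]
tool pt (0.008, 0, -0.02) [254.5 239. ]
28.475 [0.61   0.0805 0.1788] [-3.9 -2.1  5.7] 0.317 62.7 ball [ 227  224   56   60 2424]
edge bottom 152 ridge 158 angle 46.7
angle by ball front 45.4
42 [np.float64(159.6), np.float64(162.1), np.float64(163.1)]
45 [np.float64(156.8), np.float64(159.4), np.float64(160.5)]
48 [np.float64(153.9), np.float64(156.6), np.float64(157.7)]
[(145, 183), (146, 189), (147, 189), (148, 192), (149, 188), (150, 190), (151, 189), (152, 189), (153, 191), (154, 193), (155, 195), (156, 200), (157, 209), (158, 194), (159, 135), (160, 74), (161, 52), (162, 55), (163, 55), (164, 59), (165, 59), (166, 57), (167, 64), (168, 67), (169, 68), (170, 67), (171, 70), (172, 67), (173, 69), (174, 69)]
stylus_stand [318. 213.] 0.93 [ 0.454 -0.139  0.   ]Traceback (most recent call last):
  File "<stdin>", line 9, in <module>
    return umr_minimum(a, axis, None, out, keepdims, initial, where)
ValueError: zero-size array to reduction operation minimum which has no identity
```

```bash
python3 -m inch '[[[0,0,0],[0,0,0],1],[[0,0,0],[0,0,0],1],[[0,0,0],[0,0,0],1],[[0,0,0],[0,0,0],1],[[0,0,0],[0,0,0],1],[[0,0,0],[0,0,0],1],[[0,0,0],[0,0,0],1],[[0,0,0],[0,0,0],1]]'; python3 ang.py
```

```text
clock: 29.68
tool_pos: [0.61, 0.0805, 0.1788]
orientation: [0.0, -2.739, 0.0]
wrist_force: [-3.3, -0.7, 5.0]
grip_width: 0.314
grasp_force: 62.7
29.675 [0.61   0.0805 0.1788] [-3.3 -0.7  5. ] 0.314 62.7 ball [ 227  224   56   61 2449]
edge bottom 152 ridge 158 angle 46.7
angle by ball front 45.4
```

Nothing moved over the extra second, so I'm handing in.

```bash
python3 -c "from bench import ctrl; print(ctrl.hand_in())"
```

```text
the job is handed in; nothing more can be done
None
```

The job is handed in at about 30 s: I traced the seam left to right, stood the stylus back in its stand, and the arm holds the lid by its knob at about 45° (45–47° measured). The first lift slipped off the knob, the lid dropped, and the wrist force peaked near 118 N of the 120 N limit before the second grip held; the final view of the stylus was blocked, but it stood upright when I let go.

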